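Snap the open hose clip shut with pliers

TASK

Two small water filters stand on the counter; the black snap hose clip on the outlet pipe of one is still open. Put the jaws of the pliers round the two lugs of that open clip and squeeze the handles until the clip snaps shut, then let go and leave the pliers lying flat on the counter. Touch that filter and its clip only with the pliers, not with the robot.

Things in the scene. Friction and masses are not known exactly. Their poses are not given: they have to be found in the camera images.
- pliers: Loose steel pliers flat on the counter, 180 mm long, 18 mm high (black handles 26 mm), 0.1 kg. Origin: on the pivot, underside; x runs from pivot to jaw tips (midline while open; squeezed, it turns up to 0.37 rad with the left jaw), z up. Tips 67 mm ahead, handle ends 112 mm behind. Open gap between jaws: 44 mm at 50 mm ahead, 48 mm at 60 mm. Squeezing handles closes jaws about as much.
- pliers_grip (a point): Where to grip across both handles from above: 60 mm behind the pivot, 13 mm up; axes as pliers. Open, the handles measure 66 mm over their outsides here; a spring holds them apart with 6 to 10 N. Squeezed to 58 mm they can be lifted, jaws still wide (carry them above the filters). Jaws meet the open clip at about 43 mm, it is shut at about 28 mm; use a grip of 50 N. Let go, they spring open.
- filter: Fixed; its clip is OPEN (its twin has shut lugs). White cartridge 58 mm wide, 68 high; steel pipe in front, 25 wide, 57 high, black clip at its foot, two lugs in a V toward the robot. Origin: on the counter midway between lugs, 30 mm before the pipe axis; x to the pipe. Lugs 10 mm before to 15 behind origin, 5-21 mm up, 20-24 mm over both. Lay pliers along x, pivot 60 mm before origin.
- clip (a joint): How far the clip is pushed shut, rad: 0 open, 0.34 fully shut (lugs 10 mm over their outsides). Needs about 5 N on the lugs; springs back if let go before about 0.17, beyond that it snaps to 0.34 and stays. The whole clip can slip a little round the pipe, so jaws a few mm off to one side do no harm.
There are look-alikes about, which are no part of the job. Leave any yellow look-alike of the pliers alone.

How it is judged:
On the way:
1. the clip is snapped shut with the pliers at it (value of joint clip above 0.29 rad and horizontal distance between pliers and filter below 0.09 m), for 0.1 s.
At the end, for the whole second after the job is handed in: The clip stays shut (joint above 0.29 rad of 0.34) and the released pliers lie at rest flat on the counter (origin less than 12 mm above it, tilted less than 0.15 rad), anywhere (value of joint clip above 0.29 rad and height (world z) of pliers below 0.012 m and angle between pliers's own z axis and vertical below 0.15 rad and linear speed of pliers below 0.02 m/s); the robot touches nothing.
It fails at once if the robot itself presses on the filter or its clip (over 2 N) (contact force between any of the fingers, the arm and filter above 2 N).
It also fails if it takes over 42 s, if anything falls off the work surface, if the arm or the gripper's body presses on something with over 40 N, if the wrist force passes 120 N, or if a joint passes its speed limit or range.

ROBOT

A 6-joint arm with a two-finger parallel gripper is mounted at the origin on a cart in front of the work surface, level with it; the furniture and walls round the work are solid. World frame = base frame: x ahead of the robot, y to its left, z up, the work surface at z = 0. Lengths are in m, angles in rad, forces in N, time in s.
With the tool pointing down it reaches from about 0.35 to 0.975 m from the base axis. Payload 4.9 kg.
Tool frame: the origin (TCP) lies on the front face of the gripper's body, between the roots of the fingers; the fingertips stand ctrl.tip_extent ahead of it and the grasp point (between the pads) lies 54 mm ahead of it (ctrl.tip_extent is the distance from the TCP to the fingertips, in m); z points along the fingers, y is the line along which they close (so a half turn about z gives the same grasp; the last joint's range is limited). The gripper opens to 85 mm and grips with 20 to 120 N. Pads are 22 mm wide; open, the fingers measure 114 mm over their backs; the gripper's body (76 mm by 85 mm) begins 54 mm behind the grasp point. The pads swing forward as they close: fully open they stand 13 mm farther back than shut.
Start: joints at [1.168, 0.053, 1.613, -0, 1.476, -0.119], TCP at [0.175, 0.6, 0.304] pointing down, gripper open.
Joint ranges: [-3.01, 3.01], [-1.01, 2.22], [0.06, 2.58], [-1.02, 4.17], [0.09, 2.62], [-3.14, 3.14]. Speed limits (rad/s): [2.57, 2.57, 3.14, 3.14, 3.14, 3.14].

INTERFACE

Orientations are given as a rotation vector (axis times angle).
In Python, from station import ctrl gives the robot as it stands.
- The arm moves only by the tool apply_moves, never from a script. Its argument "rows" is one flat list of numbers, 6 for each row, row after row: the shift along the tool's x, y, z normalised to -1 to 1, where 1 is 0.6 m, then the turn, a rotation vector about the tool's x, y, z normalised to -1 to 1, where 1 is 90 degrees. A call has 1 to 20 rows; each row is the pose to reach, as a shift and turn from the pose commanded when the call began, along the tool's axes at that moment; what a row does not reach only later rows make up. A row lasts 1/10 s, in which the tool goes at most 50 mm and 8.59 degrees, less where a joint would pass 70% of its speed; a pose out of reach is approached as far as the arm can. A call with a number of a shift or a turn outside -1 to 1 is refused whole. A call with a gripper value outside its range is refused whole. "grip" is the opening, from 0 (shut) to 1 (fully open), set as the call begins (left out, the last holds). The fingers move at their own pace and stop on an object; "grip_force" is the grip in N (left out, the last holds). Time passes only in rows, so rows that repeat a pose let the fingers close. It gives the time, the measured TCP pose, the force, the opening and the grip force at its end, in the units of the state.
- ctrl.get_obs(): the state, without advancing time (a new reading comes with each control period).
- ctrl.get_image(name): name is "side" or "top" or "wrist"; returns (picture, depth): 420x560x3 uint8, blue, green, red; 420x560 float32, m along the optical axis (not along the pixel's ray), 0 where there is no reading.
- ctrl.camera_model(name): a dict with "mtx" (3x3 intrinsics, pixels), "R" (3x3) and "t" (3): a world point X has camera coordinates R X + t; the wrist camera has in their place "tool_from_camera" (4x4, takes a point from camera to tool coordinates, whose origin is the TCP and whose axes are the flange's). Camera axes: x right, y down, z forward; pixel columns grow to the right and rows downward; lengths in m; the calibration is good to about 2 mm. A picture is of the moment at which its call begins: read the wrist's pose just before it. camera_model takes no time and is no camera call.
- ctrl.finish_job(): hands the job in; it is judged then, once.
The state is a dict: "t": time; "q": joint angles; "dq": joint speeds; "effort": joint torques, N m; "tool_pos": TCP position; "tool_rot": TCP orientation; "contact_force": force on the tool from outside, world axes, zero at the start; "wrist_torque": the same for the moment, N m; "opening": finger opening in m; "grip_force": force on a finger pad.
Only numpy, scipy, OpenCV 4.12 (cv2) and the standard library are available. Lean on these libraries where they do the work, as an engineer would, in place of code of your own. Each camera call takes 0.05 s, during which the arm holds its last target. There are 200 camera calls.

## Working session

There is one attempt and no reset: what is moved stays moved. The work goes in short steps, Python scripts to look and compute and a tool call to move; the robot and the scene stay as the last step left them, time stands still between calls to the robot, and variables do not carry over. Pictures are saved under pics/ and viewed, at most 10 in all, crops included, and the job is handed in when it is done.

Besides the shell and the picture viewer there is one more tool, called after "Call:" as name(argument=value, ...) on one line, values as JSON. apply_moves: Moves the arm, as the interface text tells. Its arguments: {"type":"object","properties":{"rows":{"type":"array","items":{"type":"number"}},"grip":{"type":"number"},"grip_force":{"type":"number"}},"required":["rows"]}

```bash
mkdir -p pics; cat > h.py <<'E'
import numpy as np, cv2, pickle
from station import ctrl
from scipy.spatial.transform import Rotation as Ro
def snap(n):
    o=ctrl.get_obs(); im,d=ctrl.get_image(n); m=ctrl.camera_model(n)
    if "R" in m: R=np.array(m["R"]);t=np.array(m["t"])
    else:
        T=np.array(m["tool_from_camera"]);W=np.eye(4);W[:3,:3]=Ro.from_rotvec(o["tool_rot"]).as_matrix();W[:3,3]=o["tool_pos"]
        C=np.linalg.inv(W@T);R=C[:3,:3];t=C[:3,3]
    return im,d,np.array(m["mtx"]),R,t
def ray(px,K,R,t,z):
    px=np.atleast_2d(px).astype(float);c=-R.T@t
    v=np.c_[px,np.ones(len(px))]@np.linalg.inv(K).T@R
    return c+v*((z-c[2])/v[:,2])[:,None]
def cloud(d,K,R,t):
    h,w=d.shape;u,v=np.meshgrid(np.arange(w),np.arange(h))
    p=np.stack([(u-K[0,2])/K[0,0]*d,(v-K[1,2])/K[1,1]*d,d],-1)
    return (p-t)@R
E
python3 - <<'E'
from h import *
for n in("top","side"):
    s=snap(n);pickle.dump(s,open(n+".pkl","wb"));cv2.imwrite(f"pics/{n}.png",s[0]);print(n,-s[3].T@s[4],s[2][0,0],s[3][2])
o=ctrl.get_obs();print(o["t"],o["tool_pos"],o["tool_rot"],o["opening"],ctrl.tip_extent)
E
```

```text
top [ 0.33665393 -0.01345903  1.07461353] 546.3204749156992 [ 0.20082975  0.0195613  -0.97943084]
side [ 0.33397977 -0.90405828  0.55465959] 474.54644690956053 [ 0.19747004  0.84136036 -0.50310866]
0.1 [0.17483542 0.59959226 0.30276007] [-4.44267952e-01 -3.10951458e+00  2.87074306e-03] 0.08561261986408382 0.0726
```

View pics/top.png

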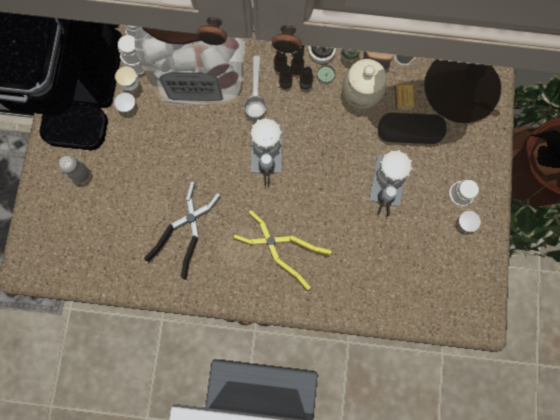

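View pics/side.png

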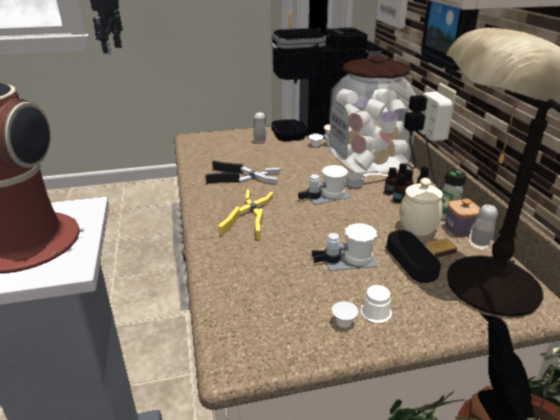

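The top view shows steel/black pliers (pivot about 190,218), a yellow look-alike (270,241), and two filters, left (266,140, lugs 266,178) and right (393,175, lugs 385,208). I'll enlarge the crops to see which clip is open.

```bash
python3 - <<'E'
from h import *
im,d,K,R,t=pickle.load(open("top.pkl","rb"))
a=im[115:195,235:305];b=im[145:225,355:425];c=im[175:285,140:230]
f=lambda x,h:cv2.resize(x,None,fx=h/x.shape[0],fy=h/x.shape[0],interpolation=cv2.INTER_CUBIC)
o=np.hstack([f(a,300),f(b,300),f(c,300)]);cv2.imwrite("pics/crop.png",o);print(o.shape)
P=cloud(d,K,R,t)
for p in [(266,128),(395,160),(190,218),(240,200)]:
    print(p,P[p[1],p[0]])
g=im.astype(int).max(2)
for n,(x0,y0,x1,y1) in dict(L=(255,168,280,195),Rr=(372,195,402,220),pl=(140,175,228,285)).items():
    m=((g[y0:y1,x0:x1]<45)).astype(np.uint8)
    k,l,s,cc=cv2.connectedComponentsWithStats(m)
    for i in range(1,k):
        if s[i,4]>5: print(n,s[i]+[x0,y0,0,0,0],(cc[i]+[x0,y0]).round(1),ray(cc[i]+[x0,y0],K,R,t,.021 if n!="pl" else .026).round(4))
E
```

```text
(300, 769, 3)
(266, 128) [0.68711073 0.04298944 0.06925602]
(395, 160) [ 0.65320391 -0.21002121  0.06703497]
(190, 218) [0.50260417 0.1709472  0.02148093]
(240, 200) [ 0.55433075  0.08051162 -0.00092992]
pl [146 227  27  34 167] [159.5 244.9] [[0.4429 0.2207 0.026 ]]
pl [183 238  14  41 109] [189.  257.6] [[0.4253 0.1605 0.026 ]]
```

View pics/crop.png

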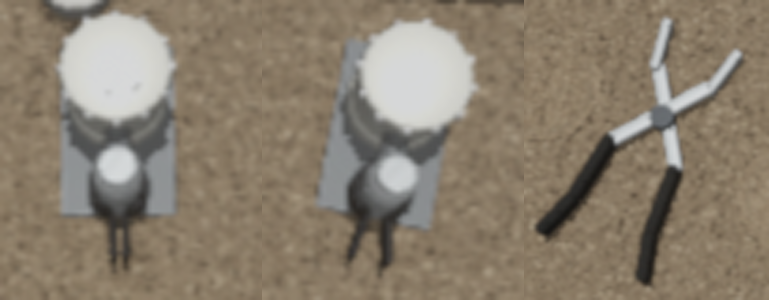

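The enlarged crop shows the left filter's lugs parallel (shut) and the right filter's lugs in an open V (tips about 378,215 and 387,216). The right filter is therefore the target, and the steel/black pliers (pivot 190,217.5) are the tool.

```bash
python3 - <<'E'
from h import *
im,d,K,R,t=pickle.load(open("top.pkl","rb"))
r=lambda x,y,z:ray((x,y),K,R,t,z)[0]
pv=r(190.2,217.5,.02);t1=r(192.8,183.1,.014);t2=r(218.8,194.4,.014);h1=r(147,259.3,.02);h2=r(184,276.6,.02)
print("pl",pv,(t1+t2)/2,(h1+h2)/2,np.linalg.norm(t1-t2),np.linalg.norm(h1-h2))
v=((t1+t2)-(h1+h2))/2;yp=np.arctan2(v[1],v[0]);print("yaw pl",yp,np.linalg.norm(v[:2]))
g=pv[:2]-.06*np.array([np.cos(yp),np.sin(yp)]);print("grip",g)
pipe=r(391.1,191.1,.057);ca=r(396.6,165.3,.068);l1=r(378.2,214.9,.018);l2=r(387.4,215.9,.018)
print("pipe",pipe,"cart",ca,"lug",l1,l2)
for a,b in ((pipe,ca),((l1+l2)/2,pipe),((l1+l2)/2,ca)):
    w=b-a;print(np.arctan2(w[1],w[0]),np.linalg.norm(w[:2]))
o=ctrl.get_obs();M=Ro.from_rotvec(o["tool_rot"]).as_matrix();print(M.round(3))
E
```

```text
pl [0.5038673  0.17096532 0.02      ] [0.56601137 0.14986263 0.014     ] [0.40090703 0.20358788 0.02      ] 0.05720137888888335 0.07961975443487172
yaw pl -0.31459527043871827 0.17362558640207137
grip [0.446812   0.18953121]
pipe [ 0.59387406 -0.20908683  0.057     ] cart [ 0.64277462 -0.2136398   0.068     ] lug [ 0.55281214 -0.19494639  0.018     ] [ 0.55294918 -0.21308675  0.018     ]
-0.09283913358024562 0.0491120633069288
-0.12305983664655609 0.041305761807314996
-0.10664482122755073 0.09040758003212591
[[-0.96   0.28  -0.001]
 [ 0.28   0.96  -0.002]
 [ 0.    -0.002 -1.   ]]
```

Call:
apply_moves(rows=[-0.627,-0.529,0.138,0,0,0.02,-0.627,-0.529,0.138,0,0,0.02,-0.627,-0.529,0.138,0,0,0.02,-0.627,-0.529,0.138,0,0,0.02,-0.627,-0.529,0.138,0,0,0.02,-0.627,-0.529,0.138,0,0,0.02,-0.627,-0.529,0.138,0,0,0.02,-0.627,-0.529,0.138,0,0,0.02,-0.627,-0.529,0.138,0,0,0.02,-0.627,-0.529,0.138,0,0,0.02,-0.627,-0.529,0.138,0,0,0.02,-0.627,-0.529,0.138,0,0,0.02,-0.627,-0.529,0.138,0,0,0.02,-0.627,-0.529,0.138,0,0,0.02], grip=1)

```text
t: 1.5
tool_pos: [0.4467, 0.1911, 0.2213]
tool_rot: [0.49, 3.103, 0.0]
contact_force: [0.0, -0.1, 0.1]
opening: 0.0853
grip_force: 0.0
```

```bash
python3 - <<'E'
from h import *
s=snap("wrist");pickle.dump(s,open("w1.pkl","wb"));cv2.imwrite("pics/w1.png",s[0])
o=ctrl.get_obs();print(o["t"],o["tool_pos"],o["tool_rot"],-s[3].T@s[4],ctrl.camera_model("wrist")["tool_from_camera"])
E
```

```text
1.55 [0.44671544 0.19115121 0.22131987] [4.89266186e-01 3.10298204e+00 3.77733229e-04] [0.37476999 0.21528497 0.29125105] [[ 6.52383001e-04 -9.54258399e-01 -2.98982411e-01  7.58757051e-02]
 [ 9.99999092e-01  2.70058705e-04  1.32006635e-03  8.88376646e-04]
 [-1.17894160e-03 -2.98983001e-01  9.54257709e-01 -6.99957321e-02]
 [ 0.00000000e+00  0.00000000e+00  0.00000000e+00  1.00000000e+00]]
```

View pics/w1.png

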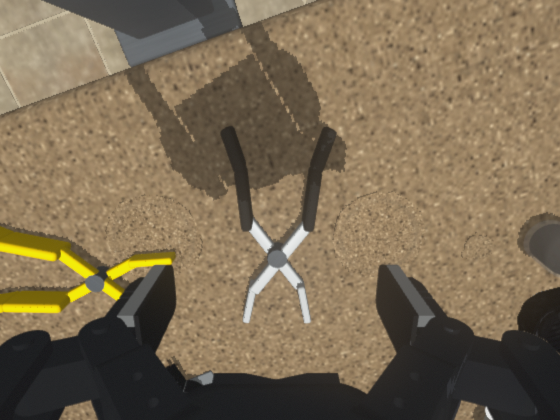

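The wrist view shows the pliers pivot at (277,258), jaw tips at (247,321) and (307,321), and handle ends at (229,131) and (329,133). The yellow pair is well off to the left.

```bash
python3 - <<'E'
from h import *
im,d,K,R,t=pickle.load(open("w1.pkl","rb"))
r=lambda x,y,z:ray((x,y),K,R,t,z)[0]
pv=r(277,258,.02);tp=(r(247,321,.016)+r(307,321,.016))/2;he=(r(229,131,.022)+r(329,133,.022))/2
v=tp-he;yp=np.arctan2(v[1],v[0]);print(pv,tp,he,yp,np.linalg.norm(v))
u=np.array([np.cos(yp),np.sin(yp)]);g=pv[:2]-.06*u;print("grip",g)
o=ctrl.get_obs();M=Ro.from_rotvec(o["tool_rot"]).as_matrix()
dw=np.r_[g,.077]-o["tool_pos"];print("tool shift/0.6",M.T@dw/.6,"tool yaw",np.arctan2(-M[0,1]*-1,M[1,1])*-1)
E
```

```text
[0.50418819 0.17517077 0.02      ] [0.56786617 0.15471929 0.016     ] [0.40230897 0.20957442 0.022     ] -0.31995224007338496 0.1745115260696673
grip [0.44723317 0.19404204]
tool shift/0.6 [0.00071775 0.00478238 0.2405343 ] tool yaw -0.31277711925508944
```

Call:
apply_moves(rows=[0.001,0.004,0.08,0,0,0.004,0.001,0.004,0.14,0,0,0.004,0.001,0.004,0.19,0,0,0.004,0.001,0.004,0.22,0,0,0.004,0.001,0.004,0.235,0,0,0.004,0.001,0.004,0.24,0,0,0.004,0.001,0.004,0.24,0,0,0.004,0.001,0.004,0.24,0,0,0.004], grip=1)

```text
t: 2.35
tool_pos: [0.4484, 0.1929, 0.0785]
tool_rot: [0.502, 3.099, 0.002]
contact_force: [-0.3, 0.2, -0.8]
opening: 0.0853
grip_force: 0.0
```

Call:
apply_moves(rows=[0,0,0,0,0,0,0,0,0,0,0,0,0,0,0,0,0,0,0,0,0,0,0,0,0,0,0,0,0,0,0,0,0,0,0,0,0,0,0,0,0,0,0,0,0,0,0,0], grip=0.67, grip_force=50)

```text
t: 3.15
tool_pos: [0.4489, 0.1929, 0.0795]
tool_rot: [0.503, 3.098, 0.002]
contact_force: [-2.0, 0.2, 7.5]
opening: 0.0571
grip_force: 8.3
```

```bash
python3 - <<'E'
from h import *
s=snap("wrist");pickle.dump(s,open("w2.pkl","wb"));cv2.imwrite("pics/w2.png",s[0])
E
```

```text
(no output)
```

View pics/w2.png

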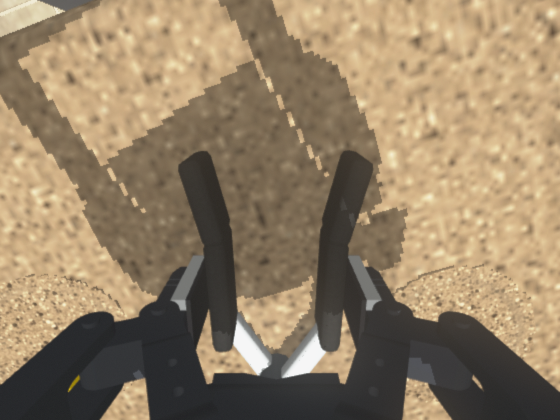

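The pads are evenly on both handles at 57 mm with about 8 N. Next I lift and check how the pliers hang.

Call:
apply_moves(rows=[0,0,-0.01,0,0,0,0,0,-0.03,0,0,0,0,0,-0.06,0,0,0,0,0,-0.1,0,0,0,0,0,-0.14,0,0,0,0,0,-0.17,0,0,0,0,0,-0.185,0,0,0,0,0,-0.185,0,0,0,0,0,-0.185,0,0,0])

```text
t: 4.1
tool_pos: [0.447, 0.1923, 0.1875]
tool_rot: [-0.503, -3.1, 0.001]
contact_force: [0.2, -0.1, -1.4]
opening: 0.0569
grip_force: 5.8
```

```bash
python3 - <<'E'
from h import *
s=snap("side");s2=snap("top");pickle.dump((s,s2),open("l.pkl","wb"))
f=lambda x:cv2.resize(x,None,fx=3,fy=3,interpolation=cv2.INTER_CUBIC)
a=f(s[0][90:200,190:320]);b=f(s2[0][120:300,140:270])
# lower: original side view of the target
c=f(pickle.load(open("side.pkl","rb"))[0][215:285,300:430])
A=np.vstack([a,c]);A=cv2.copyMakeBorder(A,0,max(0,540-A.shape[0]),0,0,0);b=cv2.copyMakeBorder(b,0,A.shape[0]-b.shape[0],0,0,0)
cv2.imwrite("pics/l.png",np.hstack([A,b]));print(A.shape,b.shape)
im,d,K,R,t=pickle.load(open("side.pkl","rb"));P=cloud(d,K,R,t).reshape(-1,3)
for n,S in(("side",P),("top",cloud(*pickle.load(open("top.pkl","rb"))[1:]).reshape(-1,3))):
    for nm,c,z0,z1,rad in(("cart",(.643,-.214),.045,.066,.04),("carttop",(.643,-.214),.0655,.073,.04),("pipetop",(.594,-.209),.05,.062,.014),("pipe",(.594,-.209),.03,.05,.016),("lug",(.556,-.205),.007,.026,.02)):
        q=S[(np.hypot(S[:,0]-c[0],S[:,1]-c[1])<rad)&(S[:,2]>z0)&(S[:,2]<z1)]
        if len(q): print(n,nm,len(q),q.mean(0).round(4),q.min(0).round(4),q.max(0).round(4))
E
```

```text
(540, 390, 3) (540, 390, 3)
side cart 420 [ 0.639  -0.2262  0.0596] [ 0.6032 -0.2449  0.045 ] [ 0.6751 -0.1809  0.066 ]
side carttop 204 [ 0.6444 -0.2156  0.0672] [ 0.6238 -0.2351  0.0655] [ 0.6646 -0.1954  0.0699]
side pipetop 86 [ 0.5924 -0.2106  0.0548] [ 0.5823 -0.2203  0.0503] [ 0.6044 -0.1971  0.058 ]
side pipe 133 [ 0.5923 -0.2154  0.0394] [ 0.581  -0.2218  0.0301] [ 0.6094 -0.2032  0.05  ]
side lug 126 [ 0.5644 -0.2075  0.0156] [ 0.554  -0.2178  0.0071] [ 0.5745 -0.1948  0.0226]
top cart 419 [ 0.6421 -0.2106  0.0624] [ 0.6044 -0.2427  0.0493] [ 0.6748 -0.1821  0.066 ]
top carttop 366 [ 0.645  -0.2115  0.0679] [ 0.6181 -0.2358  0.0655] [ 0.6721 -0.1871  0.073 ]
top pipetop 109 [ 0.5934 -0.2065  0.0556] [ 0.5831 -0.2176  0.0502] [ 0.6055 -0.1967  0.061 ]
top pipe 49 [ 0.5884 -0.203   0.0411] [ 0.5817 -0.2181  0.0301] [ 0.6051 -0.195   0.05  ]
top lug 62 [ 0.5646 -0.2041  0.0179] [ 0.5544 -0.2153  0.0078] [ 0.5747 -0.1924  0.0246]
```

View pics/l.png

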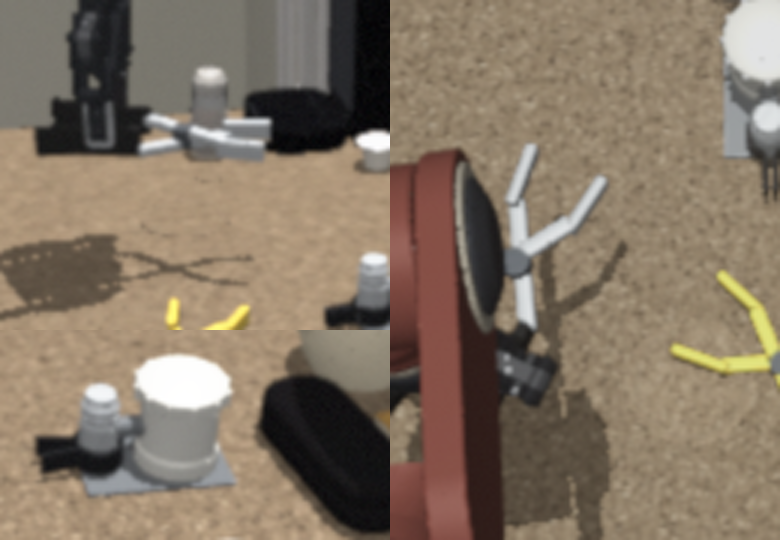

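The pliers hang level in the hand. In the top crop their pivot is at about (181.7,207.3) in full-image pixels.

```bash
python3 - <<'E'
from h import *
s,s2=pickle.load(open("l.pkl","rb"))
pv=ray((181.7,207.3),*s2[2:],.126)[0]
o=ctrl.get_obs();M=Ro.from_rotvec(o["tool_rot"]).as_matrix();p=o["tool_pos"]
print("pivot",pv,"in tool",M.T@(pv-p))
yt=np.arctan2(-M[1,0],-M[0,0]);print("tool yaw",yt)
yaw=-.10;u=np.array([np.cos(yaw),np.sin(yaw)])
for off in(.057,.059):
    tgt=np.array([.564,-.2055])-(.06+off)*u
    sh=M.T@(np.r_[tgt,p[2]]-p);print(tgt,sh/.6,"turn about tool z",-(yaw-yt)/(np.pi/2), o["q"].round(2))
E
```

```text
pivot [0.50341499 0.17006437 0.126     ] in tool [-0.06099082 -0.00295673  0.06051243]
tool yaw -0.3215600692252249
[ 0.44758451 -0.19381949] [-2.04819242e-01 -6.09870084e-01  4.29812225e-04] turn about tool z -0.14104952083590824 [ 0.25 -0.18  2.04 -0.    1.29 -1.  ]
[ 0.4455945  -0.19361982] [-2.01567397e-01 -6.10602578e-01  4.38100064e-04] turn about tool z -0.14104952083590824 [ 0.25 -0.18  2.04 -0.    1.29 -1.  ]
```

Call:
apply_moves(rows=[-0.01,-0.03,0,0,0,-0.007,-0.03,-0.09,0,0,0,-0.02,-0.05,-0.15,0,0,0,-0.035,-0.07,-0.21,0,0,0,-0.05,-0.09,-0.27,0,0,0,-0.063,-0.11,-0.33,0,0,0,-0.077,-0.13,-0.39,0,0,0,-0.09,-0.15,-0.45,0,0,0,-0.105,-0.165,-0.5,0,0,0,-0.117,-0.18,-0.55,0,0,0,-0.128,-0.192,-0.585,0,0,0,-0.136,-0.198,-0.605,0,0,0,-0.14,-0.2,-0.611,0,0,0,-0.141,-0.2,-0.611,0,0,0,-0.141,-0.2,-0.611,0,0,0,-0.141])

```text
t: 5.7
tool_pos: [0.4454, -0.1924, 0.1877]
tool_rot: [-0.156, -3.137, -0.001]
contact_force: [0.8, -0.2, -1.1]
opening: 0.0571
grip_force: 5.8
```

```bash
python3 - <<'E'
from h import *
s=snap("side");s2=snap("top");pickle.dump((s,s2),open("m.pkl","wb"))
a=cv2.resize(s[0][150:290,220:420],None,fx=2,fy=2,interpolation=cv2.INTER_CUBIC);b=cv2.resize(s2[0][140:270,330:460],None,fx=3,fy=3,interpolation=cv2.INTER_CUBIC)
a=cv2.copyMakeBorder(a,0,110,0,0,0)
cv2.imwrite("pics/m.png",np.hstack([a,b]));o=ctrl.get_obs();print(o["tool_pos"],o["tool_rot"],o["opening"],o["t"])
E
```

```text
[ 0.44549262 -0.19239417  0.18795959] [-1.55082633e-01 -3.13755718e+00 -5.22561926e-04] 0.056999503269038805 5.8
```

View pics/m.png

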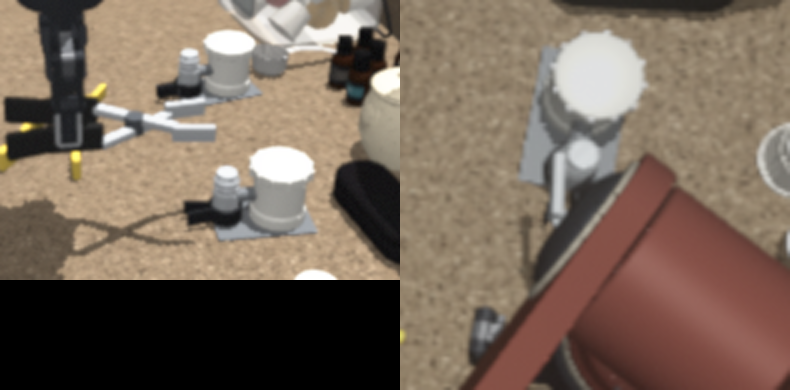

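The pliers are level over the target. The near jaw's tip is at side pixel (327,216), the far jaw's at (322,202), and the left jaw's tip at top pixel (384,192). Next I compute the tip positions relative to the filter.

```bash
python3 - <<'E'
from h import *
s,s2=pickle.load(open("m.pkl","rb"))
print("near(right) tip",ray((327.3,215.5),*s[2:],.117),"far",ray((322.3,201.5),*s[2:],.119))
print("left tip top view",ray((384,191.7),*s2[2:],.126))
o=ctrl.get_obs();M=Ro.from_rotvec(o["tool_rot"]).as_matrix();yt=np.arctan2(-M[1,0],-M[0,0]);print("yaw",yt)
u=np.array([np.cos(yt),np.sin(yt)]);n=np.array([-u[1],u[0]])
print("exp tips",o["tool_pos"][:2]+.127*u+.022*n,o["tool_pos"][:2]+.127*u-.022*n, M.round(3))
E
```

```text
near(right) tip [[ 0.57151791 -0.23008777  0.117     ]] far [[ 0.57649505 -0.18419741  0.119     ]]
left tip top view [[ 0.57384626 -0.18333032  0.126     ]]
yaw -0.09877523081484584
exp tips [ 0.5740431  -0.18302547] [ 0.56970406 -0.226811  ] [[-0.995  0.099 -0.   ]
 [ 0.099  0.995  0.   ]
 [ 0.     0.    -1.   ]]
```

Call:
apply_moves(rows=[0.003,0,0.015,0,0,0,0.003,0,0.04,0,0,0,0.003,0,0.07,0,0,0,0.003,0,0.1,0,0,0,0.003,0,0.125,0,0,0,0.003,0,0.145,0,0,0,0.003,0,0.16,0,0,0,0.003,0,0.17,0,0,0,0.003,0,0.175,0,0,0,0.003,0,0.175,0,0,0,0.003,0,0.175,0,0,0])

```text
t: 6.9
tool_pos: [0.4441, -0.1934, 0.0837]
tool_rot: [0.157, 3.137, -0.001]
contact_force: [0.1, 0.8, -0.9]
opening: 0.0573
grip_force: 5.8
```

```bash
python3 - <<'E'
from h import *
s=snap("side");s2=snap("top");pickle.dump((s,s2),open("n.pkl","wb"))
a=cv2.resize(s[0][200:300,230:400],None,fx=3,fy=3,interpolation=cv2.INTER_CUBIC);b=cv2.resize(s2[0][170:270,350:420],None,fx=3,fy=3,interpolation=cv2.INTER_CUBIC)
cv2.imwrite("pics/n.png",np.hstack([a,b]))
E
```

```text
(no output)
```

View pics/n.png

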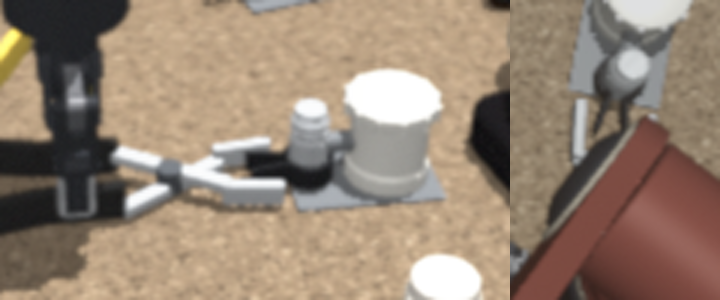

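The jaws straddle the lugs: the left jaw is at about crop (580,130), the lugs are between the jaws, and the pipe is clear ahead. Now squeeze.

Call:
apply_moves(rows=[0,0,0,0,0,0,0,0,0,0,0,0,0,0,0,0,0,0,0,0,0,0,0,0,0,0,0,0,0,0,0,0,0,0,0,0,0,0,0,0,0,0,0,0,0,0,0,0,0,0,0,0,0,0], grip=0.27, grip_force=50)

```text
t: 7.9
tool_pos: [0.4436, -0.1933, 0.084]
tool_rot: [-0.156, -3.137, 0.0]
contact_force: [-4.3, 1.0, 5.0]
opening: 0.0277
grip_force: 50.2
```

```bash
python3 - <<'E'
from h import *
s=snap("side");s2=snap("top");pickle.dump((s,s2),open("n2.pkl","wb"))
a=cv2.resize(s[0][200:300,230:400],None,fx=3,fy=3,interpolation=cv2.INTER_CUBIC);b=cv2.resize(s2[0][170:270,350:420],None,fx=3,fy=3,interpolation=cv2.INTER_CUBIC)
cv2.imwrite("pics/n2.png",np.hstack([a,b]));print(ctrl.get_obs()["opening"])
E
```

```text
0.027435470236047397
```

View pics/n2.png

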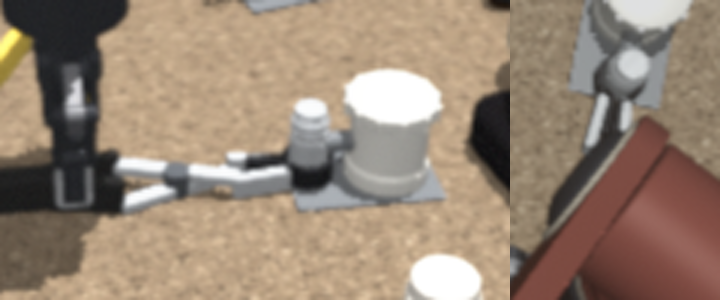

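The jaws are closed on the lugs, with a hard stop at 27.5 mm, which means the clip is shut. Next I lower 2 mm, release, then retreat upward.

Call:
apply_moves(rows=[0,0,0.003,0,0,0,0,0,0.003,0,0,0])

```text
t: 8.2
tool_pos: [0.4439, -0.1938, 0.0839]
tool_rot: [-0.155, -3.136, 0.001]
contact_force: [-11.5, 2.5, 16.1]
opening: 0.0279
grip_force: 51.6
```

Call:
apply_moves(rows=[0,0,0,0,0,0,0,0,0,0,0,0,0,0,0,0,0,0,0,0,0,0,0,0,0,0,0,0,0,0,0,0,0,0,0,0,0,0,0,0,0,0,0,0,0,0,0,0,0,0,0,0,0,0,0,0,0,0,0,0], grip=1)

```text
t: 9.2
tool_pos: [0.4437, -0.1931, 0.0813]
tool_rot: [0.157, 3.138, 0.0]
contact_force: [0.2, 0.3, 0.0]
opening: 0.0855
grip_force: 0.0
```

Call:
apply_moves(rows=[0,0,-0.01,0,0,0,0,0,-0.03,0,0,0,0,0,-0.07,0,0,0,0.02,0,-0.12,0,0,0,0.04,0,-0.18,0,0,0,0.05,0,-0.24,0,0,0,0.05,0.05,-0.27,0,0,0,0.05,0.1,-0.28,0,0,0,0.05,0.18,-0.28,0,0,0,0.05,0.26,-0.28,0,0,0,0.05,0.34,-0.28,0,0,0,0.05,0.42,-0.28,0,0,0,0.05,0.46,-0.28,0,0,0,0.05,0.46,-0.28,0,0,0,0.05,0.46,-0.28,0,0,0])

```text
t: 10.7
tool_pos: [0.4414, 0.0846, 0.2501]
tool_rot: [0.155, 3.137, -0.001]
contact_force: [-0.6, 0.2, 0.1]
opening: 0.0855
grip_force: 0.0
```

```bash
python3 - <<'E'
from h import *
s=snap("side");s2=snap("top")
a=cv2.resize(s[0][200:300,230:400],None,fx=2.6,fy=2.6,interpolation=cv2.INTER_CUBIC);b=cv2.resize(s2[0][140:275,345:425],None,fx=4,fy=4,interpolation=cv2.INTER_CUBIC)
a=cv2.copyMakeBorder(a,0,b.shape[0]-a.shape[0],0,0,0)
cv2.imwrite("pics/z.png",np.hstack([a,b]));print(a.shape,b.shape)
E
```

```text
(540, 442, 3) (540, 320, 3)
```

View pics/z.png

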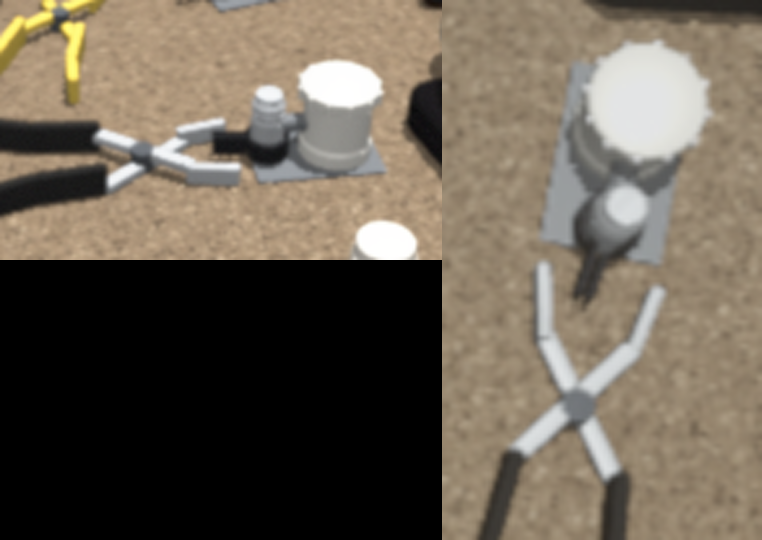

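The lugs are now parallel and close together (top crop 585,280), so the clip is shut. The pliers lie flat and open on the counter, and the robot is clear. Handing in.

```bash
python3 -c "
from station import ctrl
print(ctrl.finish_job())"
```

```text
the job is handed in; nothing more can be done
None
```

I squeezed the open clip on the right-hand filter shut with the steel pliers, left them lying flat on the counter with the arm clear, and handed the job in at about 11 s. The final pictures show the lugs closed, but the hand-in returned no verdict.

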